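# Find the worn-out sanding block by its drag and park it in the holder

## Task

One of the four hand sanding blocks lying on the plywood board has a worn-out sheet: rub the blocks along the board under the same pressure and feel for the one that slides with clearly less drag than the others. Slide that one under the lips of the aluminium block holder, fully home against its back stop, and leave the other three lying flat on the board, without disturbing the things around them.

Things in the scene. Friction and masses are not known exactly. Their poses are not given: they have to be found in the camera images.
- board: Fixed plywood sanding board, 400 x 860 x 12 mm (x, y, z), flat on the desk; origin at the centre of its underside, so its top is 12 mm above the origin. The blocks lie on it and the holder is screwed to it.
- holder: Fixed aluminium holder, no floor but the board. Origin on the board's top, where a block's origin lies when fully home; x is the slide-in direction (roughly away from the robot), z up. Two rails from x -50 to +60 mm, 20 mm high, inner faces at y +-33 mm, each with a lip reaching in to y +-23 mm, 15 to 20 mm above the board: the base goes under, the grip between. Stop face at x +60 mm, 22 mm high.
- holder_mouth (a point): Middle of the holder's mouth at board level, 50 mm before its origin, where the rails begin. From here two flared guides, 20 mm high and without lips, widen outwards to 92 mm apart, reaching 37 mm further towards the incoming block. Outside the rails, screw flanges 4 mm high reach to y +-61 mm.
- block_a: One of four sanding blocks that look alike, sheet down on the board. Origin at the centre of the underside, x lengthwise, z up. Base 120 x 62 x 12 mm (the lowest 3 mm is the sheet), an end clamp bar at each end (36 mm wide, to 17 mm high), and a wooden grip 96 x 32 mm, 12 to 52 mm above the underside. Same both ways round. Mass 0.25 to 0.5 kg, no sign of wear.
- block_b: Another such block, the same in shape as block_a. Three of the four have good sheets: dragging one takes 0.6 to 1.05 times the force pressing it on the board (its own weight included). One, and only one, is worn: dragging it takes about 0.15 to 0.2 times the pressing force.
- block_c: Another such block: see block_a and block_b.
- block_d: Another such block: see block_a and block_b.
- tin: Bystander: tin, 68 mm across, 75 mm high, standing on the far edge of the board to the left of the holder. Origin at the centre of its underside.
- brush: Bystander: dusting brush, 170 mm long, lying along y on the far edge of the board to the right of the holder. Origin at the underside.
- box: Bystander: dark wooden box, 114 x 84 x 57 mm, on the desk left of the board. Origin at the centre of its underside.
- tape: Bystander: roll of paper tape, 100 mm across, 25 mm high, on the desk right of the board. Origin at the centre of its underside.
Things that resemble listed ones, but are neither listed nor needed, are in the scene too. Leave any red look-alike of the block_c alone.

How it is judged:
By the outcome, as a careful person would: the job done as asked, in the order asked, and still so for the second after the job is handed in, with the robot touching nothing.
It also fails if it takes over 70 s, if anything falls off the work surface, if the arm or the gripper's body presses on something with over 40 N, if the wrist force passes 120 N, or if a joint passes its speed limit or range.

## Robot

A 6-joint arm with a two-finger parallel gripper is mounted at the origin on the work surface. World frame = base frame: x ahead of the robot, y to its left, z up, the work surface at z = 0. Lengths are in m, angles in rad, forces in N, time in s.
With the tool pointing down it reaches from about 0.425 to 0.95 m from the base axis. Payload 3.5 kg.
Tool frame: the origin (TCP) lies on the centre line of the jaws, within the pads' length; the fingertips stand 14 mm ahead of it and the grasp point (between the pads) lies 5 mm behind it; z points along the fingers, y is the direction in which the jaws open and shut (so a half turn about z gives the same grasp; the last joint's range is limited). The gripper opens to 85 mm and grips with 20 to 120 N. Pads are 22 mm wide; open, the fingers measure 114 mm over their backs; the gripper's body (76 mm by 85 mm) begins 54 mm behind the grasp point. The pads swing forward as they close: fully open they stand 13 mm farther back than shut.
Start: joints at [1.103, 0.286, 1.577, -0, 1.279, -0.15], TCP at [0.211, 0.641, 0.245] pointing down, gripper open.
Joint ranges: [-2.77, 2.77], [-0.9, 2.22], [0.21, 2.48], [-1.53, 4.67], [0.24, 2.81], [-2.84, 2.84]. Speed limits (rad/s): [2.79, 2.79, 3.14, 3.14, 3.14, 3.14].

## Interface

Orientations are given as a unit quaternion [w, x, y, z].
In Python, from station import env, grab_frame, get_calibration, order gives the robot as it stands.
- The arm moves only by the tool carry_out, never from a script. Its argument "series" is a list of rows, each a list of 5 numbers: the finger opening in cm, from 0 to 8.54, then the shift along the tool's x, y, z in cm, then the turn about the tool's z in rad. A call has 1 to 5 rows; each row is the pose to reach, as a shift and turn from the pose measured when the call began, along the tool's axes at that moment; what a row does not reach only later rows make up. A row lasts 1/12 s, in which the tool goes at most 41.7 mm and 7.16 degrees, less where a joint would pass 70% of its speed; a pose out of reach is approached as far as the arm can. A call with a gripper value outside its range is refused whole. The fingers move at their own pace and stop on an object; "squeeze" is the grip in N (left out, the last holds). Time passes only in rows, so rows that repeat a pose let the fingers close. It gives the time, the measured TCP pose, the force and the opening at its end, in the units of the state.
- env.sense(): the state, without advancing time (a new reading comes with each control period).
- grab_frame(name): name is "side" or "top"; returns the picture (384x512x3 uint8, blue, green, red); there is no depth.
- get_calibration(name): a dict with "vfov" (degrees; the focal length in pixels is half the picture's height over the tangent of half this angle, whatever the lens; pixels are square), "cx", "cy" (the principal point, pixels), "camera_from_world" (4x4, takes a point from world to camera coordinates). Camera axes: x right, y down, z forward; pixel columns grow to the right and rows downward; lengths in m; the calibration is good to about 2 mm. A picture is of the moment at which its call begins. get_calibration takes no time and is no camera call.
- order.hand_in(): hands the job in, once; it reports no verdict.
The state is a dict: "t": time; "qpos": joint angles; "joint_velocities": joint speeds; "effort": joint torques, N m; "tcp_pos": TCP position; "ee_rot": TCP orientation; "ft_force": force on the tool from outside, world axes, zero at the start; "ft_torque": the same for the moment, N m; "opening": finger opening in m.
Only numpy, scipy, OpenCV 4.12 (cv2) and the standard library are available. Lean on these libraries where they do the work, as an engineer would, in place of code of your own. Each camera call takes 0.05 s, during which the arm holds its last target.

## Working session

There is one attempt and no reset: what is moved stays moved. The work goes in short steps, Python scripts to look and compute and a tool call to move; the robot and the scene stay as the last step left them, time stands still between calls to the robot, and variables do not carry over. Pictures are saved under pics/ and viewed, and the job is handed in when it is done.

Besides the shell and the picture viewer there is one more tool, called after "Call:" as name(argument=value, ...), one argument or row to a line, values as JSON. carry_out: Moves the arm, as the interface text tells. Its arguments: {"type":"object","properties":{"series":{"type":"array","items":{"type":"array","items":{"type":"number"}}},"squeeze":{"type":"number"}},"required":["series"]}

```bash
ls; mkdir -p pics
python3 - <<'E'
from station import env, grab_frame, get_calibration, order
import cv2
for n in("top","side"):
    f=grab_frame(n); cv2.imwrite(f"pics/{n}0.png",f); print(n,get_calibration(n))
print(env.sense())
E
```

```text
pics
top {'vfov': 46.2869788373811, 'cx': 260.9019012878726, 'cy': 194.64426450236851, 'camera_from_world': array([[-2.86831109e-02, -9.99584916e-01, -2.69718570e-03,
        -3.19154481e-03],
       [-9.89378540e-01,  2.87747082e-02, -1.42485511e-01,
         5.24330883e-01],
       [ 1.42503978e-01, -1.41839005e-03, -9.89793213e-01,
         1.50901759e+00],
       [ 0.00000000e+00,  0.00000000e+00,  0.00000000e+00,
         1.00000000e+00]])}
side {'vfov': 43.493079318452224, 'cx': 251.41420917746552, 'cy': 188.39008994576503, 'camera_from_world': array([[ 0.99308572, -0.117148  , -0.00755675, -0.51310111],
       [-0.08107493, -0.6378855 , -0.76585178,  0.06888588],
       [ 0.08489766,  0.76116913, -0.64297274,  1.76282269],
       [ 0.        ,  0.        ,  0.        ,  1.        ]])}
{'t': 0.1, 'qpos': array([ 1.10299475e+00,  2.87112254e-01,  1.57801787e+00, -2.20762535e-05,
        1.27858376e+00, -1.49986034e-01]), 'joint_velocities': array([-2.47514826e-06, -1.53938035e-03, -4.45383230e-03,  1.19256836e-03,
       -2.93604212e-03,  1.69544137e-04]), 'effort': array([ 4.77347585e-04, -4.07294476e+01, -2.93699813e+01, -1.86799825e-04,
        3.39838174e-03, -2.11094937e-05]), 'tcp_pos': array([0.21064675, 0.64070557, 0.24406889]), 'ee_rot': array([-3.12365593e-04,  1.58236596e-01,  9.87400656e-01, -1.01362909e-03]), 'ft_force': array([ 0.28609381, -0.20248607,  0.39939147]), 'ft_torque': array([-0.02769645, -0.00060459, -0.01948345]), 'opening': 0.08532645665040722}
```

View pics/top0.png

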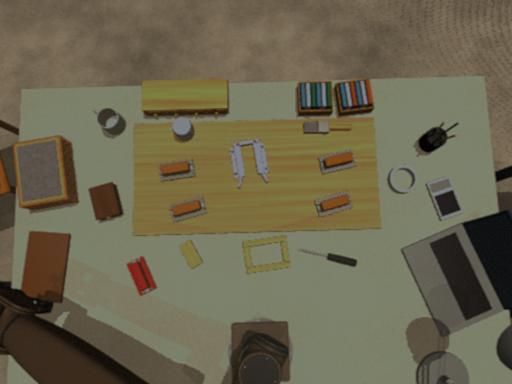

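View pics/side0.png

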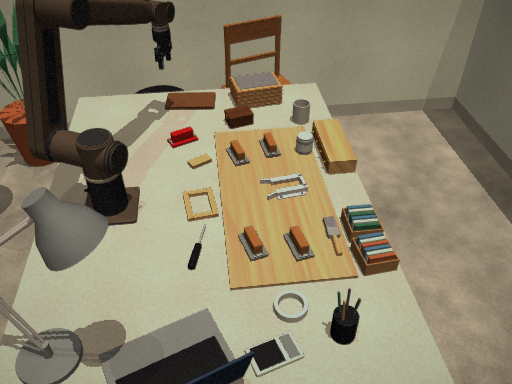

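Top view: four orange-grip blocks at (177,170), (187,209), (337,161) and (333,204). The holder is at (249,160) and opens towards the robot. The red look-alike at (141,275) is off the board, so I leave it alone. Next, enlarged crops.

Run:
```python
import cv2,numpy as np
f=cv2.imread("pics/top0.png")
def crop(x0,y0,w,h,s): return cv2.resize(f[y0:y0+h,x0:x0+w],None,fx=s,fy=s,interpolation=cv2.INTER_CUBIC)
a=crop(150,145,70,80,7); b=crop(305,140,70,80,7)
o=np.hstack([a[:, :],b])[:560]; o=cv2.resize(o,(784,448));
o=np.clip(o.astype(float)*1.5,0,255).astype(np.uint8);cv2.imwrite("pics/c1.png",o)
c=crop(215,125,70,70,8);c=np.clip(c.astype(float)*1.4,0,255).astype(np.uint8);cv2.imwrite("pics/c2.png",c)
```

```text
(no output)
```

View pics/c1.png

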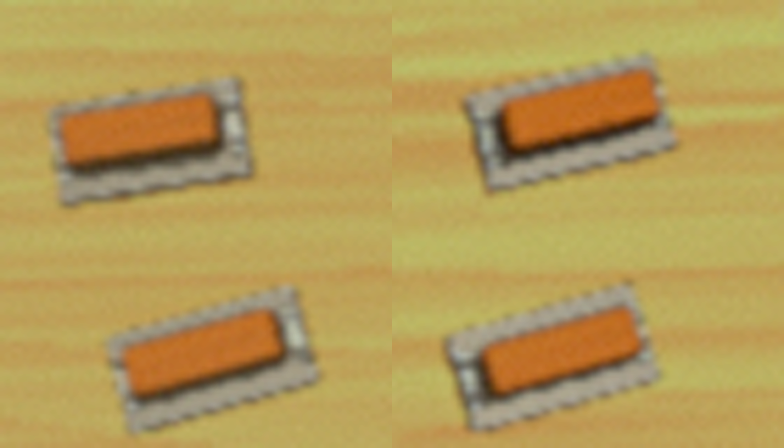

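View pics/c2.png

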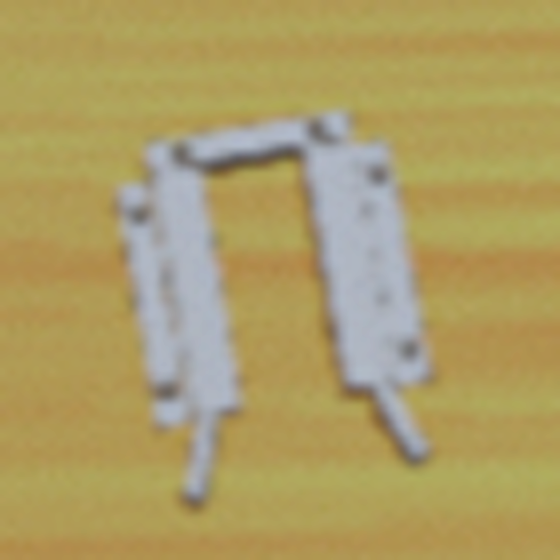

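```bash
cat > h.py <<'E'
import numpy as np,cv2
from station import env, grab_frame, get_calibration, order
def cal(n):
    c=get_calibration(n); f=192/np.tan(np.radians(c["vfov"]/2)); return f,c["cx"],c["cy"],np.array(c["camera_from_world"])
def back(n,uv,z):
    f,cx,cy,T=cal(n); R,t=T[:3,:3],T[:3,3]; o=-R.T@t
    uv=np.atleast_2d(uv).astype(float); d=np.c_[(uv[:,0]-cx)/f,(uv[:,1]-cy)/f,np.ones(len(uv))]@R
    return o+d*((z-o[2])/d[:,2])[:,None]
def proj(n,P):
    f,cx,cy,T=cal(n); p=np.atleast_2d(P)@T[:3,:3].T+T[:3,3]; return np.c_[f*p[:,0]/p[:,2]+cx,f*p[:,1]/p[:,2]+cy]
E
python3 - <<'E'
from h import *
np.set_printoptions(precision=4,suppress=True)
f,cx,cy,T=cal("top"); print(f,-T[:3,:3].T@T[:3,3]);f,cx,cy,T=cal("side"); print(f,-T[:3,:3].T@T[:3,3])
bc=back("top",[(134,121),(375,119),(381,229),(133,235)],0.012); print(bc, [np.linalg.norm(bc[i]-bc[i-1]) for i in range(4)])
C={"NW":(150,145,[(52,110),(240,80),(252,175),(65,203)]),
"SW":(150,145,[(108,343),(296,290),(320,378),(130,432)]),
"NE":(305-70,140,[(468,98),(655,58),(675,147),(492,190)]),
"SE":(305-70,140,[(447,345),(632,287),(660,378),(472,430)])}
for k,(x0,y0,c) in C.items():
    uv=np.array(c)/5.6+[x0,y0]-.5
    w=back("top",uv,.024)[:,:2]; m=w.mean(0)
    ax=(w[0]+w[3]-w[1]-w[2])/2; ay=(w[0]+w[1]-w[2]-w[3])/2
    print(k,m,"L",np.linalg.norm(ax),"W",np.linalg.norm(ay),"yaw",np.degrees(np.arctan2(ax[1],ax[0])),np.degrees(np.arctan2(-ay[0],ay[1]))) 
im=cv2.imread("pics/top0.png")
hsv=cv2.cvtColor(im,cv2.COLOR_BGR2HSV); m=((hsv[...,0]<12)&(hsv[...,1]>190)&(hsv[...,2]>110)).astype(np.uint8)
n,l,s,c=cv2.connectedComponentsWithStats(m)
for i in range(1,n):
    if s[i,4]>60: print(s[i],c[i],back("top",c[i],.064),cv2.minAreaRect(np.argwhere(l==i)[:,::-1].astype(np.float32)))
E
```

```text
449.1926144762413 [ 0.3036 -0.0161  1.5683]
481.33626114278735 [ 0.3655 -1.358   1.1823]
[[ 0.8078  0.4291  0.012 ]
 [ 0.7897 -0.4351  0.012 ]
 [ 0.3956 -0.4303  0.012 ]
 [ 0.3996  0.4278  0.012 ]] [np.float64(0.408164880283601), np.float64(0.8643601832360563), np.float64(0.39411420010059794), np.float64(0.8581002930186615)]
NW [0.6223 0.274 ] L 0.11830026731402571 W 0.060625996683651956 yaw 97.31167015770338 -82.70495997328054
SW [0.4836 0.2364] L 0.12068156992918058 W 0.05712466777173389 yaw 104.32457633298819 -75.90631409454396
NE [ 0.6357 -0.2878] L 0.11948614040965976 W 0.0592251300326034 yaw 101.16086865938861 -79.56777253012446
SE [ 0.4868 -0.2677] L 0.12096364619004342 W 0.05685525558690736 yaw 104.79004654612987 -76.23266090391164
[140 258  15  30 116] [146.9655 272.8966] [[0.2701 0.3654 0.064 ]] ((146.841796875, 272.7861633300781), (31.778472900390625, 3.9473888874053955), 66.50143432617188)
[128 263  19  31 261] [137.4291 276.5019] [[0.2593 0.3967 0.064 ]] ((137.8372802734375, 277.1094665527344), (31.76923370361328, 9.307694435119629), 67.38013458251953)
```

Run:
```python
import cv2,numpy as np
f=cv2.imread("pics/top0.png"); 
o=cv2.resize(f[100:250,120:390],None,fx=2.9,fy=2.9,interpolation=cv2.INTER_CUBIC)
cv2.imwrite("pics/c3.png",np.clip(o*1.3,0,255).astype(np.uint8))
```

```text
(no output)
```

View pics/c3.png

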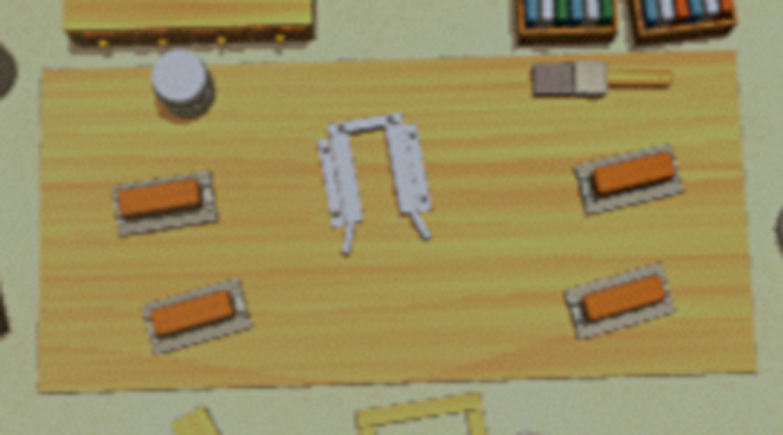

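Run:
```python
import cv2,numpy as np
f=cv2.imread("pics/top0.png"); 
o=cv2.resize(f[135:190,225:275],None,fx=11,fy=11,interpolation=cv2.INTER_LANCZOS4)
cv2.imwrite("pics/c4.png",np.clip(o*1.3,0,255).astype(np.uint8))
f=cv2.imread("pics/side0.png"); 
o=cv2.resize(f[165:210,250:320],None,fx=11,fy=11,interpolation=cv2.INTER_LANCZOS4)
cv2.imwrite("pics/c5.png",np.clip(o*1.2,0,255).astype(np.uint8))
```

```text
(no output)
```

View pics/c4.png

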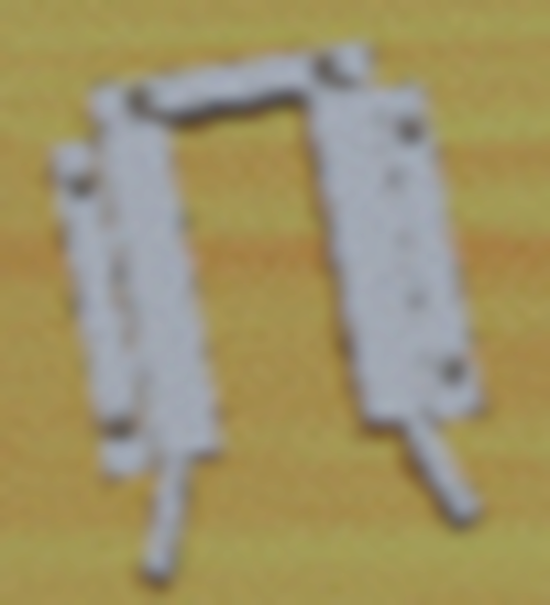

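View pics/c5.png

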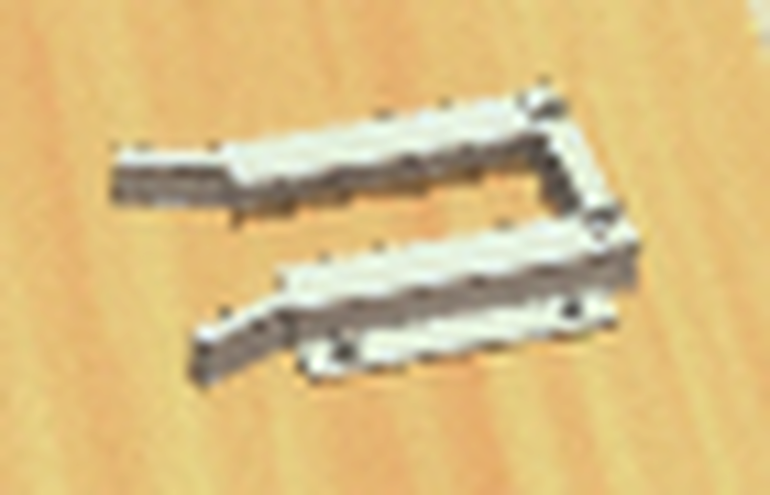

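Run:
```python
from h import *
from scipy.optimize import least_squares
np.set_printoptions(precision=4,suppress=True)
up=lambda p,x0,y0,s:np.array(p)/s+[x0,y0]-.5
T=lambda p:up(p,225,135,11); S=lambda p:up(p,250,165,11)
# correspondences top: inner lip corners at front; lines at mid
obs=[("top",T((216,450)),(-50,23,20)),("top",T((364,421)),(-50,-23,20))]
lines=[("top",T((173,150)),23,20),("top",T((193,300)),23,20),("top",T((325,170)),-23,20),("top",T((345,300)),-23,20)]
slines=[("side",S((238,180)),23,20),("side",S((400,155)),23,20),("side",S((290,275)),-23,20),("side",S((450,240)),-23,20)]
def hw(p,q): 
    c,s=np.cos(p[2]),np.sin(p[2]); q=np.array(q)/1000; return np.array([p[0]+c*q[0]-s*q[1],p[1]+s*q[0]+c*q[1],.012+q[2]])
def inv(p,w):
    c,s=np.cos(p[2]),np.sin(p[2]); d=w[:2]-p[:2]; return np.array([c*d[0]+s*d[1],-s*d[0]+c*d[1]])*1000
def fit(obs,L):
    def r(p):
        o=[]
        for n,uv,q in obs: o+=list(inv(p,back(n,uv,.012+q[2]/1000)[0])-q[:2])
        for n,uv,y,z in L: o.append(inv(p,back(n,uv,.012+z/1000)[0])[1]-y)
        return o
    s=least_squares(r,[.63,.02,.1]); print(s.x,np.degrees(s.x[2]),s.fun); return s.x
p=fit(obs,lines)
p2=fit([("side",S((232,180)),(-50,23,20)),("side",S((283,272)),(-50,-23,20))],slines)
for n,uv,z in [("top",T((160,115)),22),("top",T((303,90)),22),("top",T((155,572)),20),("top",T((462,515)),20),("top",T((80,182)),4),("top",T((120,425)),4),("top",T((452,370)),4),("top",T((408,128)),4),
  ("side",S((548,128)),22),("side",S((590,212)),22)]:
    print(n,z,inv(p,back(n,uv,.012+z/1000)[0]))
```

```text
[0.6477 0.0206 0.1269] 7.270131411812798 [-0.9712  1.051   0.9712 -0.6014  0.0398  1.0182 -0.8495 -0.658 ]
[0.649 0.02  0.151] 8.654443553445189 [-1.0237  3.6664  1.0237 -2.0077  3.1004  0.8363 -4.1487 -1.4467]
top 22 [58.7814 25.4148]
top 22 [ 59.7784 -20.8728]
top 20 [-86.6109  48.8822]
top 20 [-83.6469 -49.4984]
top 4 [45.6358 54.3557]
top 4 [-35.0963  53.3285]
top 4 [-33.9038 -54.3058]
top 4 [ 46.8272 -52.7283]
side 22 [62.9346 22.3206]
side 22 [ 62.2844 -24.9387]
```

```bash
cat >> h.py <<'E'
from scipy.spatial.transform import Rotation as Ro
def st():
    s=env.sense(); q=s["ee_rot"]; R=Ro.from_quat([q[1],q[2],q[3],q[0]]).as_matrix(); return s,R
def go(x,y,z,yaw):
    s,R=st(); d=R.T@(np.array([x,y,z])-s["tcp_pos"])*100
    cur=np.degrees(np.arctan2(R[1,0],R[0,0])); t=(cur-yaw+180)%360-180
    if t>90:t-=180
    if t<-90:t+=180
    print("t %.2f pos %s yaw %.2f tilt %.4f F %s open %.4f q6 %.2f"%(s["t"],np.round(s["tcp_pos"],4),cur,R[2,2],np.round(s["ft_force"],2),s["opening"],s["qpos"][5]))
    print("shift cm %s turn rad %.3f"%(np.round(d,2),np.radians(t)))
E
python3 -c "
from h import *
go(.4836,.2364,.13,104.3)"
```

```text
t 0.10 pos [0.2106 0.6407 0.2441] yaw 161.79 tilt -1.0000 F [ 0.29 -0.2   0.4 ] open 0.0853 q6 -0.15
shift cm [-38.57 -29.85  11.46] turn rad 1.003
```

Call:
carry_out(
  series=[
    [8.5,-38.6,-29.9,8,1.0],
    [8.5,-38.6,-29.9,8,1.0],
    [8.5,-38.6,-29.9,8,1.0],
    [8.5,-38.6,-29.9,8,1.0],
    [8.5,-38.6,-29.9,8,1.0],
  ],
  squeeze=60,
)

```text
t: 0.52
tcp_pos: [0.326, 0.4689, 0.2104]
ee_rot: [0.0, 0.457, 0.89, -0.001]
ft_force: [1.3, -0.2, 0.0]
opening: 0.0853
```

```bash
python3 -c "
from h import *
go(.4836,.2364,.13,104.3)"
```

```text
t 0.52 pos [0.326  0.4689 0.2104] yaw 125.67 tilt -1.0000 F [ 1.3  -0.16  0.03] open 0.0853 q6 0.16
shift cm [-28.07  -0.74   8.08] turn rad 0.373
```

Call:
carry_out(
  series=[
    [8.5,-28.1,-0.7,7,0.37],
    [8.5,-28.1,-0.7,7,0.37],
    [8.5,-28.1,-0.7,7,0.37],
    [8.5,-28.1,-0.7,8,0.37],
    [8.5,-28.1,-0.7,8,0.37],
  ],
)

```text
t: 0.93
tcp_pos: [0.4387, 0.3025, 0.1557]
ee_rot: [0.0, 0.612, 0.79, -0.001]
ft_force: [-0.0, 0.7, 0.4]
opening: 0.0851
```

```bash
python3 -c "
from h import *
go(.4836,.2364,.052,104.3)"
```

```text
t 0.93 pos [0.4387 0.3025 0.1557] yaw 104.46 tilt -1.0000 F [-0.02  0.73  0.44] open 0.0851 q6 0.16
shift cm [-7.51  2.72 10.38] turn rad 0.003
```

Call:
carry_out(
  series=[
    [8.5,-7.5,2.7,2,0],
    [8.5,-7.5,2.7,3,0],
    [8.5,-7.5,2.7,3,0],
    [8.5,-7.5,2.7,7,0],
    [8.5,-7.5,2.7,10.4,0],
  ],
)

```text
t: 1.35
tcp_pos: [0.4853, 0.2359, 0.0522]
ee_rot: [0.001, 0.613, 0.79, 0.001]
ft_force: [-0.9, 0.0, -0.9]
opening: 0.0852
```

Call:
carry_out(
  series=[
    [3,0,0,0,0],
    [2.5,0,0,0,0],
    [2.5,0,0,0,0],
    [2.5,0,0,0,0],
    [2.5,0,0,0,0],
  ],
)

```text
t: 1.77
tcp_pos: [0.4874, 0.237, 0.0553]
ee_rot: [0.003, 0.613, 0.79, 0.003]
ft_force: [-0.3, -0.4, -2.0]
opening: 0.0308
```

```bash
python3 -c "
from h import *
go(.4836,.2364,.052,104.3)"
```

```text
t 1.77 pos [0.4874 0.237  0.0553] yaw 104.38 tilt -1.0000 F [-0.3  -0.44 -1.97] open 0.0308 q6 0.02
shift cm [ 0.04 -0.39  0.33] turn rad 0.001
```

Call:
carry_out(
  series=[
    [2.5,0,0,0.2,0],
    [2.5,0,0,0.4,0],
    [2.5,0,0,0.4,0],
  ],
  squeeze=80,
)

```text
t: 2.02
tcp_pos: [0.4883, 0.2374, 0.0552]
ee_rot: [0.003, 0.613, 0.79, 0.003]
ft_force: [-6.5, -2.3, 16.4]
opening: 0.03
```

Call:
carry_out(
  series=[
    [2.5,-0.6,0,0.4,0],
    [2.5,-1.2,0,0.4,0],
    [2.5,-1.8,0,0.4,0],
    [2.5,-2.4,0,0.4,0],
  ],
)

```text
t: 2.35
tcp_pos: [0.4972, 0.2162, 0.0554]
ee_rot: [0.005, 0.613, 0.79, 0.007]
ft_force: [-0.0, 5.9, 10.5]
opening: 0.0303
```

Call:
carry_out(
  series=[
    [2.5,-0.6,0,0.4,0],
    [2.5,-1.2,0,0.4,0],
    [2.5,-1.8,0,0.4,0],
  ],
)

```text
t: 2.6
tcp_pos: [0.5049, 0.2007, 0.0557]
ee_rot: [0.006, 0.614, 0.79, 0.011]
ft_force: [-1.2, 4.2, 11.0]
opening: 0.0302
```

```bash
python3 -c "
from h import *
go(.6223,.274,.13,97.3)"
```

```text
t 2.60 pos [0.5049 0.2007 0.0557] yaw 104.29 tilt -0.9997 F [-1.15  4.21 10.98] open 0.0302 q6 -0.06
shift cm [ 4.23 13.37 -7.09] turn rad 0.122
```

Call:
carry_out(
  series=[
    [2.5,0,0,0.7,0],
    [2.5,0.6,0,0.7,0],
    [2.5,1.2,0,0.7,0],
    [2.5,1.8,0,0.7,0],
    [2.5,2.4,0,0.7,0],
  ],
)

```text
t: 3.02
tcp_pos: [0.5056, 0.2237, 0.0559]
ee_rot: [0.012, 0.612, 0.79, 0.015]
ft_force: [2.6, -6.8, 19.4]
opening: 0.0301
```

Call:
carry_out(
  series=[
    [2.5,0.6,0,0.7,0],
    [2.5,1.2,0,0.7,0],
  ],
)

```text
t: 3.18
tcp_pos: [0.509, 0.2352, 0.0562]
ee_rot: [0.017, 0.611, 0.791, 0.018]
ft_force: [1.7, -8.5, 19.9]
opening: 0.0303
```

Call:
carry_out(
  series=[
    [2.5,0.6,0,0.7,0],
    [2.5,1.2,0,0.7,0],
  ],
)

```text
t: 3.35
tcp_pos: [0.5124, 0.247, 0.0565]
ee_rot: [0.022, 0.61, 0.791, 0.021]
ft_force: [1.2, -8.2, 19.8]
opening: 0.0302
```

Call:
carry_out(
  series=[
    [2.5,0,0,0,0],
    [2.5,0,0,0,0],
  ],
)

```text
t: 3.52
tcp_pos: [0.514, 0.2476, 0.0585]
ee_rot: [0.024, 0.61, 0.791, 0.023]
ft_force: [0.5, 0.6, -4.1]
opening: 0.0304
```

Call:
carry_out(
  series=[
    [8.5,0,0,0,0],
    [8.5,0,0,0,0],
    [8.5,0,0,-2,0],
    [8.5,0,0,-4,0],
    [8.5,0,0,-4,0],
  ],
)

```text
t: 3.93
tcp_pos: [0.5135, 0.2481, 0.1019]
ee_rot: [0.026, 0.61, 0.791, 0.026]
ft_force: [0.3, 0.7, 0.7]
opening: 0.0848
```

```bash
python3 -c "
from h import *
s,R=st();print(R.round(4),s['qpos'])
go(.6223,.274,.13,97.3)
cv2.imwrite('pics/t1.png',cv2.resize(grab_frame('top')[100:250,120:390],None,fx=2.9,fy=2.9))
"
```

```text
[[-0.2539  0.9645  0.0726]
 [ 0.9672  0.2539  0.0096]
 [-0.0092  0.0726 -0.9973]] [ 0.27657705  0.18807197  1.97971565 -0.01355567  0.9013457   0.0275198 ]
t 3.93 pos [0.5135 0.2481 0.1019] yaw 104.71 tilt -0.9973 F [0.32 0.66 0.71] open 0.0848 q6 0.03
shift cm [-0.28 11.35 -1.98] turn rad 0.129
```

View pics/t1.png

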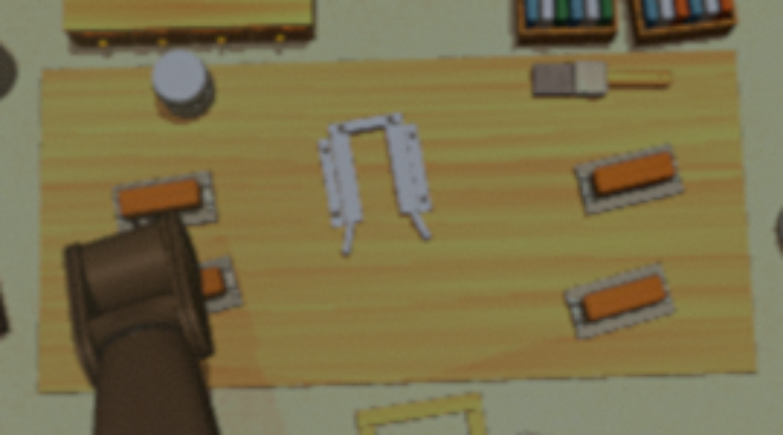

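Call:
carry_out(
  series=[
    [8.5,-0.3,4,-2,0.12],
    [8.5,-0.3,8,-2,0.12],
    [8.5,-0.3,11.4,-2,0.12],
    [8.5,-0.3,11.4,-2,0.12],
    [8.5,-0.3,11.4,0,0.12],
  ],
)

```text
t: 4.4
tcp_pos: [0.6277, 0.2746, 0.1111]
ee_rot: [0.026, 0.657, 0.753, 0.03]
ft_force: [0.6, 0.4, 0.5]
opening: 0.0848
```

```bash
python3 -c "
from h import *
go(.6223,.274,.055,97.3)
"
```

```text
t 4.40 pos [0.6277 0.2746 0.1111] yaw 97.82 tilt -0.9969 F [0.6  0.41 0.48] open 0.0848 q6 0.14
shift cm [ 0.01 -0.98  5.55] turn rad 0.009
```

Call:
carry_out(
  series=[
    [8.5,0,-1,2.5,0.01],
    [8.5,0,-1,5.6,0.01],
    [8.5,0,-1,5.6,0.01],
    [2.5,0,-1,5.6,0.01],
    [2.5,0,-1,5.6,0.01],
  ],
)

```text
t: 4.82
tcp_pos: [0.6223, 0.2739, 0.0548]
ee_rot: [0.026, 0.66, 0.75, 0.03]
ft_force: [0.8, 0.7, 0.4]
opening: 0.0631
```

Call:
carry_out(
  series=[
    [2.5,0,0,0,0],
    [2.5,0,0,0,0],
    [2.5,0,0,0,0],
  ],
)

```text
t: 5.07
tcp_pos: [0.624, 0.2744, 0.0583]
ee_rot: [0.027, 0.66, 0.75, 0.032]
ft_force: [0.6, -0.5, 1.9]
opening: 0.0309
```

Call:
carry_out(
  series=[
    [2.5,0,0,0.7,0],
    [2.5,-0.6,0,0.7,0],
    [2.5,-1.2,0,0.7,0],
    [2.5,-1.8,0,0.7,0],
    [2.5,-2.4,0,0.7,0],
  ],
)

```text
t: 5.48
tcp_pos: [0.6316, 0.2552, 0.0585]
ee_rot: [0.028, 0.661, 0.749, 0.039]
ft_force: [-0.6, 9.5, 11.6]
opening: 0.0307
```

Call:
carry_out(
  series=[
    [2.5,0,0,0.9,0],
    [2.5,0.6,0,0.9,0],
    [2.5,1.2,0,0.9,0],
    [2.5,1.8,0,0.9,0],
    [2.5,2.4,0,0.9,0],
  ],
)

```text
t: 5.9
tcp_pos: [0.6359, 0.2762, 0.0587]
ee_rot: [0.035, 0.66, 0.75, 0.042]
ft_force: [1.6, -14.1, 17.9]
opening: 0.0307
```

Call:
carry_out(
  series=[
    [2.5,0,0,0,0],
    [8.5,0,0,0,0],
    [8.5,0,0,0,0],
    [8.5,0,0,-4,0],
    [8.5,0,0,-8,0],
  ],
)

```text
t: 6.32
tcp_pos: [0.6238, 0.2742, 0.1331]
ee_rot: [0.032, 0.66, 0.75, 0.037]
ft_force: [1.4, 0.3, 0.8]
opening: 0.0776
```

```bash
python3 -c "
from h import *
s,R=st();print(R.round(4),s['qpos'])
go(.4868,-.2677,.15,104.8)
"
```

```text
[[-0.1273  0.9872  0.0962]
 [ 0.9919  0.1266  0.0138]
 [ 0.0014  0.0972 -0.9953]] [ 0.26992104  0.36023957  1.7005018  -0.01487728  0.98432115  0.14994927]
t 6.32 pos [0.6238 0.2742 0.1331] yaw 97.32 tilt -0.9953 F [1.39 0.31 0.79] open 0.0776 q6 0.15
shift cm [-52.01 -20.22  -3.75] turn rad -0.131
```

Call:
carry_out(
  series=[
    [8.5,-52,-20,-3,-0.13],
    [8.5,-52,-20,-3,-0.13],
    [8.5,-52,-20,-3,-0.13],
    [8.5,-52,-20,-3,-0.13],
    [8.5,-52,-20,-3,-0.13],
  ],
)

```text
t: 6.73
tcp_pos: [0.5746, 0.0726, 0.139]
ee_rot: [0.033, 0.609, 0.791, 0.035]
ft_force: [0.5, 0.4, 0.3]
opening: 0.0851
```

```bash
python3 -c "
from h import *
go(.4868,-.2677,.13,104.8)
cv2.imwrite('pics/t2.png',cv2.resize(grab_frame('top')[100:250,120:390],None,fx=2.9,fy=2.9,interpolation=2))
"
```

```text
t 6.73 pos [0.5746 0.0726 0.139 ] yaw 104.79 tilt -0.9954 F [0.51 0.39 0.3 ] open 0.0851 q6 -0.33
shift cm [-30.65 -17.22  -0.43] turn rad -0.000
```

View pics/t2.png

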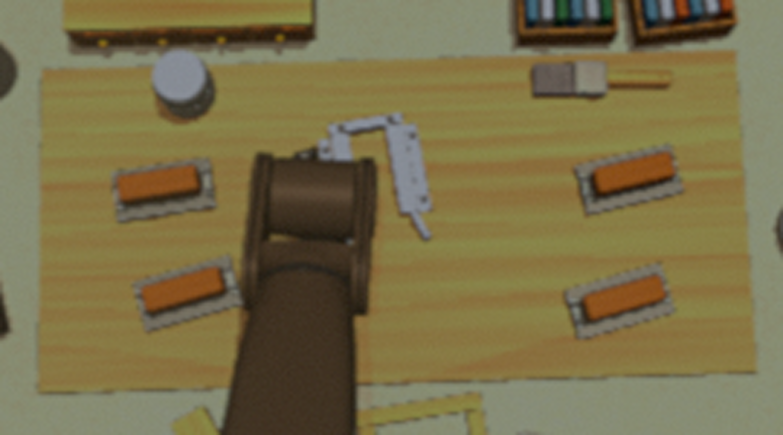

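Both left blocks lie flat and have moved only a little: NW is at crop (163,188) and SW at (188,290). On to SE.

Call:
carry_out(
  series=[
    [8.5,-30.6,-17.2,-0.4,0],
    [8.5,-30.6,-17.2,-0.4,0],
    [8.5,-30.6,-17.2,-0.4,0],
    [8.5,-30.6,-17.2,-0.4,0],
    [8.5,-30.6,-17.2,-0.4,0],
  ],
)

```text
t: 7.2
tcp_pos: [0.5216, -0.1287, 0.1338]
ee_rot: [0.033, 0.611, 0.791, 0.032]
ft_force: [1.1, 0.4, 0.1]
opening: 0.0851
```

```bash
python3 -c "
from h import *
go(.4868,-.2677,.12,104.8)
"
```

```text
t 7.20 pos [ 0.5216 -0.1287  0.1338] yaw 104.60 tilt -0.9957 F [1.12 0.44 0.15] open 0.0851 q6 -0.74
shift cm [-12.56  -6.98   0.91] turn rad -0.004
```

Call:
carry_out(
  series=[
    [8.5,-12.6,-7,0.9,0],
    [8.5,-12.6,-7,0.9,0],
    [8.5,-12.6,-7,0.9,0],
    [8.5,-12.6,-7,0.9,0],
    [8.5,-12.6,-7,0.9,0],
  ],
)

```text
t: 7.62
tcp_pos: [0.4853, -0.2715, 0.119]
ee_rot: [0.033, 0.613, 0.789, 0.032]
ft_force: [0.6, 0.4, -0.8]
opening: 0.0849
```

```bash
python3 -c "
from h import *
go(.4868,-.2677,.053,104.8)
"
```

```text
t 7.62 pos [ 0.4853 -0.2715  0.119 ] yaw 104.31 tilt -0.9958 F [ 0.55  0.44 -0.84] open 0.0849 q6 -1.02
shift cm [ 0.41 -0.36  6.59] turn rad -0.009
```

Call:
carry_out(
  series=[
    [8.5,0.4,-0.4,3.5,0],
    [8.5,0.4,-0.4,6.6,0],
    [8.5,0.4,-0.4,6.6,0],
    [2.5,0.4,-0.4,6.6,0],
    [2.5,0.4,-0.4,6.6,0],
  ],
)

```text
t: 8.03
tcp_pos: [0.4873, -0.2673, 0.0539]
ee_rot: [0.033, 0.612, 0.789, 0.032]
ft_force: [0.3, -0.4, 1.5]
opening: 0.0631
```

Call:
carry_out(
  series=[
    [2.5,0,0,0,0],
    [2.5,0,0,0,0],
    [2.5,0,0,0,0],
  ],
)

```text
t: 8.28
tcp_pos: [0.4888, -0.2682, 0.0571]
ee_rot: [0.035, 0.612, 0.79, 0.032]
ft_force: [-2.5, 1.3, 4.9]
opening: 0.0307
```

Call:
carry_out(
  series=[
    [2.5,0,0,0.8,0],
    [2.5,0.6,0,0.8,0],
    [2.5,1.2,0,0.8,0],
    [2.5,1.8,0,0.8,0],
    [2.5,2.4,0,0.8,0],
  ],
)

```text
t: 8.7
tcp_pos: [0.4902, -0.2525, 0.0574]
ee_rot: [0.047, 0.611, 0.79, 0.03]
ft_force: [3.1, -9.3, 12.0]
opening: 0.0309
```

Call:
carry_out(
  series=[
    [2.5,0,0,0.8,0],
    [2.5,-0.6,0,0.8,0],
    [2.5,-1.2,0,0.8,0],
    [2.5,-1.8,0,0.8,0],
    [2.5,-2.4,0,0.8,0],
  ],
)

```text
t: 9.12
tcp_pos: [0.4995, -0.2729, 0.0572]
ee_rot: [0.045, 0.611, 0.789, 0.034]
ft_force: [-5.3, 19.1, 30.7]
opening: 0.0308
```

Call:
carry_out(
  series=[
    [2.5,0,0,0,0],
    [8.5,0,0,0,0],
    [8.5,0,0,0,0],
    [8.5,0,0,-4,0],
    [8.5,0,0,-8,0],
  ],
)

```text
t: 9.53
tcp_pos: [0.488, -0.271, 0.1331]
ee_rot: [0.041, 0.611, 0.789, 0.034]
ft_force: [1.5, -1.0, 0.4]
opening: 0.0773
```

```bash
python3 -c "
from h import *
s,R=st();print(R.round(4),s['qpos'])
go(.6357,-.2878,.13,101)
"
```

```text
[[-0.2488  0.9628  0.1055]
 [ 0.9683  0.2499  0.0038]
 [-0.0227  0.1031 -0.9944]] [-0.7197889   0.10877289  2.00529054  0.08898095  0.95227011 -1.02140461]
t 9.53 pos [ 0.488  -0.271   0.1331] yaw 104.41 tilt -0.9944 F [ 1.49 -1.04  0.43] open 0.0773 q6 -1.02
shift cm [-5.3  13.77  1.86] turn rad 0.060
```

Call:
carry_out(
  series=[
    [8.5,-5.3,13.8,1.9,0.06],
    [8.5,-5.3,13.8,1.9,0.06],
    [8.5,-5.3,13.8,1.9,0.06],
    [8.5,-5.3,13.8,1.9,0.06],
    [8.5,-5.3,13.8,1.9,0.06],
  ],
)

```text
t: 9.95
tcp_pos: [0.6393, -0.2882, 0.1291]
ee_rot: [0.041, 0.634, 0.771, 0.035]
ft_force: [-0.9, 0.4, -0.1]
opening: 0.0852
```

```bash
python3 -c "
from h import *
go(.6357,-.2878,.053,101)
"
```

```text
t 9.95 pos [ 0.6393 -0.2882  0.1291] yaw 101.06 tilt -0.9942 F [-0.94  0.41 -0.13] open 0.0852 q6 -0.82
shift cm [ 0.25 -1.15  7.53] turn rad 0.001
```

Call:
carry_out(
  series=[
    [8.5,0.2,-1.1,3.5,0],
    [8.5,0.2,-1.1,7.5,0],
    [8.5,0.2,-1.1,7.5,0],
    [2.5,0.2,-1.1,7.5,0],
    [2.5,0.2,-1.1,7.5,0],
  ],
)

```text
t: 10.37
tcp_pos: [0.6363, -0.2887, 0.0544]
ee_rot: [0.041, 0.634, 0.771, 0.035]
ft_force: [-0.2, 0.1, 1.7]
opening: 0.0634
```

Call:
carry_out(
  series=[
    [2.5,0,0,0,0],
    [2.5,0,0,0,0],
    [2.5,0,0,0,0],
  ],
)

```text
t: 10.62
tcp_pos: [0.6381, -0.2901, 0.0591]
ee_rot: [0.044, 0.634, 0.771, 0.035]
ft_force: [-1.1, -0.6, 3.5]
opening: 0.0304
```

Call:
carry_out(
  series=[
    [2.5,0,0,0.8,0],
    [2.5,0.6,0,0.8,0],
    [2.5,1.2,0,0.8,0],
    [2.5,1.8,0,0.8,0],
    [2.5,2.4,0,0.8,0],
  ],
)

```text
t: 11.03
tcp_pos: [0.6396, -0.2729, 0.0594]
ee_rot: [0.055, 0.633, 0.771, 0.035]
ft_force: [2.7, -8.8, 9.3]
opening: 0.0308
```

Call:
carry_out(
  series=[
    [2.5,0,0,0.8,0],
    [2.5,-0.6,0,0.8,0],
    [2.5,-1.2,0,0.8,0],
    [2.5,-1.8,0,0.8,0],
    [2.5,-2.4,0,0.8,0],
  ],
)

```text
t: 11.45
tcp_pos: [0.648, -0.2935, 0.0594]
ee_rot: [0.055, 0.634, 0.771, 0.038]
ft_force: [-2.4, 13.3, 17.5]
opening: 0.0307
```

Call:
carry_out(
  series=[
    [2.5,0,0,0,0],
    [8.5,0,0,0,0],
    [8.5,0,0,0,0],
    [8.5,0,0,-4,0],
    [8.5,0,0,-8,0],
  ],
)

```text
t: 11.87
tcp_pos: [0.6346, -0.2914, 0.1342]
ee_rot: [0.05, 0.634, 0.771, 0.037]
ft_force: [0.7, -0.6, 0.4]
opening: 0.0775
```

```bash
python3 -c "
from h import *
s,R=st();print(R.round(4),s['qpos'])
f=grab_frame('top');cv2.imwrite('pics/top3.png',f)
o=cv2.resize(f[175:225,150:220],None,fx=11,fy=11,interpolation=2);cv2.imwrite('pics/t3.png',np.clip(o*1.3,0,255).astype(np.uint8))
"
```

```text
[[-0.1909  0.9736  0.1248]
 [ 0.9811  0.1932 -0.0062]
 [-0.0301  0.1212 -0.9922]] [-0.5976535   0.38331583  1.6691481   0.07828975  0.98350361 -0.83165442]
```

View pics/t3.png

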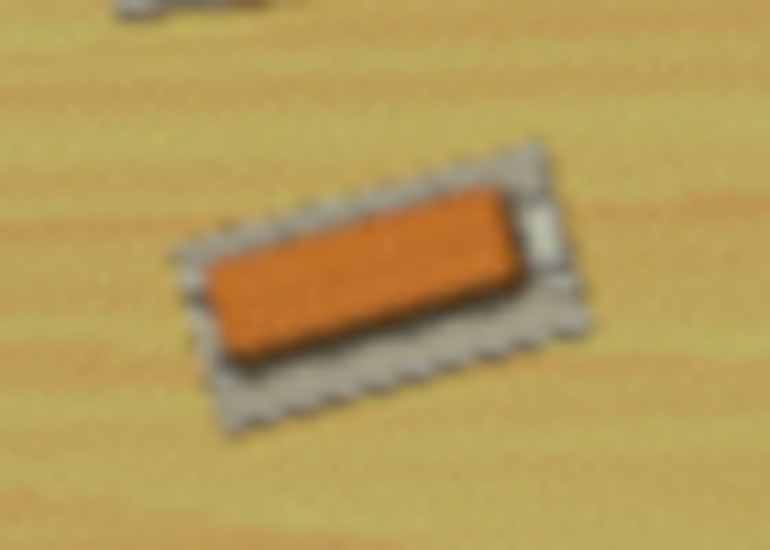

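SW's drag ratio is about 0.3–0.36 and the other three are at 0.57–0.69, so SW is the low-drag candidate. I will test it again. Pressing has left a 7° tool tilt, and I will first try to remove it near the inner reach limit.

```bash
python3 -c "
from h import *
go(.44,.05,.15,104)
uv=np.array([(180,250),(540,150),(588,325),(232,432)])/11+[150,175]-.5
w=back('top',uv,.024)[:,:2]; ax=(w[0]+w[3]-w[1]-w[2])/2; print(w.mean(0),np.linalg.norm(ax),np.degrees(np.arctan2(ax[1],ax[0])))
uv=np.array([(208,270),(498,190),(520,275),(240,360)])/11+[150,175]-.5
w=back('top',uv,.064)[:,:2]; ax=(w[0]+w[3]-w[1]-w[2])/2; print(w.mean(0),np.linalg.norm(ax),np.degrees(np.arctan2(ax[1],ax[0])))
"
```

```text
t 11.92 pos [ 0.6396 -0.2949  0.1479] yaw 100.98 tilt -0.9898 F [ 3.33 -0.79  6.93] open 0.0838 q6 -0.83
shift cm [ 37.61 -12.65  -3.62] turn rad -0.053
[0.51222395 0.24707514] 0.11684814851195599 104.68923283884985
[0.51172723 0.24593468] 0.09065336805593681 104.7192104973043
```

Call:
carry_out(
  series=[
    [8.5,37.6,-12.7,-3.6,-0.05],
    [8.5,37.6,-12.7,-3.6,-0.05],
    [8.5,37.6,-12.7,-3.6,-0.05],
    [8.5,37.6,-12.7,-3.6,-0.05],
    [8.5,37.6,-12.7,-3.6,-0.05],
  ],
)

```text
t: 12.33
tcp_pos: [0.5319, -0.1114, 0.1443]
ee_rot: [0.061, 0.614, 0.786, 0.037]
ft_force: [0.2, 0.4, 0.1]
opening: 0.085
```

```bash
python3 -c "
from h import *
go(.43,.06,.15,104)"
```

```text
t 12.33 pos [ 0.5319 -0.1114  0.1443] yaw 103.76 tilt -0.9898 F [0.16 0.45 0.07] open 0.0850 q6 -0.68
shift cm [19.01 -5.56 -2.32] turn rad -0.004
```

Call:
carry_out(
  series=[
    [8.5,19,-5.6,-2.3,0],
    [8.5,19,-5.6,-2.3,0],
    [8.5,19,-5.6,-2.3,0],
    [8.5,19,-5.6,-2.3,0],
    [8.5,19,-5.6,-2.3,0],
  ],
)

```text
t: 12.75
tcp_pos: [0.428, 0.0612, 0.1496]
ee_rot: [0.062, 0.614, 0.786, 0.037]
ft_force: [0.7, 1.0, -0.4]
opening: 0.085
```

```bash
python3 -c "
from h import *
go(.37,.06,.15,104)
s,R=st();print(R.round(3),s['qpos'].round(3))"
```

```text
t 12.75 pos [0.428  0.0612 0.1496] yaw 103.75 tilt -0.9897 F [ 0.66  1.04 -0.45] open 0.0850 q6 -0.33
shift cm [ 1.26 -5.59 -0.87] turn rad -0.004
[[-0.237  0.961  0.142]
 [ 0.97   0.242 -0.018]
 [-0.052  0.134 -0.99 ]] [-0.091 -0.248  2.308 -0.006  0.938 -0.331]
```

Call:
carry_out(
  series=[
    [8.5,1.2,-5.6,-0.9,0],
    [8.5,1.2,-5.6,-0.9,0],
    [8.5,1.2,-5.6,-0.9,0],
    [8.5,1.2,-5.6,-0.9,0],
  ],
)

```text
t: 13.08
tcp_pos: [0.3698, 0.0595, 0.1505]
ee_rot: [0.063, 0.614, 0.786, 0.037]
ft_force: [0.2, 0.0, -0.4]
opening: 0.0852
```

```bash
python3 -c "
from h import *
go(.34,.06,.15,104)
s,R=st();print(R.round(3),s['qpos'].round(3))"
```

```text
t 13.08 pos [0.3698 0.0595 0.1505] yaw 103.75 tilt -0.9893 F [ 0.19  0.02 -0.38] open 0.0852 q6 -0.35
shift cm [ 0.76 -2.86 -0.38] turn rad -0.004
[[-0.237  0.961  0.145]
 [ 0.97   0.243 -0.019]
 [-0.053  0.136 -0.989]] [-0.112 -0.428  2.434 -0.003  0.989 -0.354]
```

Call:
carry_out(
  series=[
    [8.5,0.8,-2.9,-0.4,0],
    [8.5,1.0,-4,-0.6,0],
    [8.5,1.0,-4,-0.6,0],
    [8.5,1.0,-4,-0.6,0],
  ],
)

```text
t: 13.42
tcp_pos: [0.342, 0.0619, 0.1573]
ee_rot: [0.061, 0.615, 0.786, 0.035]
ft_force: [0.9, 0.1, 0.9]
opening: 0.0845
```

```bash
python3 -c "
from h import *
go(.31,.06,.15,104)
s,R=st();print(R.round(3),s['qpos'].round(3))"
```

```text
t 13.42 pos [0.342  0.0619 0.1573] yaw 103.71 tilt -0.9901 F [0.91 0.13 0.91] open 0.0845 q6 -0.35
shift cm [ 0.61 -3.22  0.29] turn rad -0.005
[[-0.237  0.962  0.139]
 [ 0.97   0.242 -0.021]
 [-0.053  0.13  -0.99 ]] [-0.112 -0.529  2.482 -0.006  1.049 -0.352]
```

Call:
carry_out(
  series=[
    [8.5,0.6,-4,1.5,0],
    [8.5,0.6,-5,1.5,0],
    [8.5,0.6,-5,1.5,0],
    [8.5,0.6,-5,1.5,0],
  ],
)

```text
t: 13.75
tcp_pos: [0.3351, 0.0646, 0.1551]
ee_rot: [0.053, 0.615, 0.786, 0.025]
ft_force: [-0.5, -0.1, 0.4]
opening: 0.085
```

```bash
python3 -c "
from h import *
go(.31,.06,.13,104)
s,R=st();print(R.round(3),s['qpos'].round(3))"
```

```text
t 13.75 pos [0.3351 0.0646 0.1551] yaw 103.73 tilt -0.9932 F [-0.47 -0.14  0.43] open 0.0850 q6 -0.33
shift cm [ 0.28 -2.8   2.22] turn rad -0.005
[[-0.237  0.965  0.114]
 [ 0.97   0.241 -0.026]
 [-0.052  0.104 -0.993]] [-0.099 -0.527  2.483 -0.017  1.069 -0.334]
```

Call:
carry_out(
  series=[
    [8.5,0,-8,4,0],
    [8.5,0,-12,6,0],
    [8.5,0,-12,6,0],
    [8.5,0,-12,6,0],
    [8.5,0,-12,6,0],
  ],
)

```text
t: 14.17
tcp_pos: [0.3391, 0.059, 0.1329]
ee_rot: [0.044, 0.616, 0.786, 0.015]
ft_force: [0.2, -0.1, -0.2]
opening: 0.085
```

```bash
python3 -c "
from h import *
go(.31,.06,.13,104)
s,R=st();print(R.round(3),s['qpos'].round(4))"
```

```text
t 14.17 pos [0.3391 0.059  0.1329] yaw 103.72 tilt -0.9957 F [ 0.23 -0.07 -0.24] open 0.0850 q6 -0.34
shift cm [ 0.8  -2.81  0.03] turn rad -0.005
[[-0.237  0.968  0.087]
 [ 0.97   0.24  -0.031]
 [-0.051  0.077 -0.996]] [-0.1104 -0.4574  2.4841 -0.0243  1.0248 -0.3402]
```

Call:
carry_out(
  series=[
    [8.5,0,-8,2,0],
    [8.5,0,-12,2,0],
    [8.5,0,-12,2,0],
    [8.5,0,-12,2,0],
    [8.5,0,-12,2,0],
  ],
)

```text
t: 14.58
tcp_pos: [0.3293, 0.0499, 0.1476]
ee_rot: [0.036, 0.617, 0.786, 0.006]
ft_force: [-1.0, 0.8, 0.1]
opening: 0.0852
```

Call:
carry_out(
  series=[
    [8.5,0,-8,2,0],
    [8.5,0,-12,2,0],
    [8.5,0,-12,2,0],
    [8.5,0,-12,2,0],
    [8.5,0,-12,2,0],
  ],
)

```text
t: 15.0
tcp_pos: [0.3147, 0.0372, 0.1701]
ee_rot: [0.029, 0.617, 0.786, -0.002]
ft_force: [-0.3, 0.3, 0.4]
opening: 0.0846
```

```bash
python3 -c "
from h import *
go(.31,.06,.13,104)
s,R=st();print(R.round(3),s['qpos'].round(4))"
```

```text
t 15.00 pos [0.3147 0.0372 0.1701] yaw 103.70 tilt -0.9984 F [-0.26  0.25  0.4 ] open 0.0846 q6 -0.41
shift cm [ 2.51 -0.05  3.9 ] turn rad -0.005
[[-0.237  0.971  0.042]
 [ 0.97   0.238 -0.038]
 [-0.047  0.032 -0.998]] [-0.1829 -0.5821  2.4834 -0.0323  1.1917 -0.4116]
```

Call:
carry_out(
  series=[
    [8.5,0,-8,4,0],
    [8.5,0,-12,5,0],
    [8.5,0,-12,5,0],
    [8.5,0,-12,5,0],
    [8.5,0,-12,5,0],
  ],
)

```text
t: 15.42
tcp_pos: [0.3088, 0.0206, 0.1741]
ee_rot: [0.02, 0.618, 0.786, -0.01]
ft_force: [-0.2, 0.2, 0.6]
opening: 0.0849
```

```bash
python3 -c "
from h import *
go(.512,.2465,.13,104.7)
s,R=st();print(R.round(3),s['qpos'].round(4))"
```

```text
t 15.42 pos [0.3088 0.0206 0.1741] yaw 103.68 tilt -0.9990 F [-0.16  0.22  0.6 ] open 0.0849 q6 -0.46
shift cm [17.32 25.06  3.88] turn rad -0.018
[[-0.236  0.972  0.019]
 [ 0.971  0.237 -0.04 ]
 [-0.043  0.009 -0.999]] [-0.2379 -0.5968  2.4838 -0.0367  1.2273 -0.4649]
```

Tilt is down to about 2.5°. Back to the SW block, which I measured at (0.512, 0.2465) with yaw 104.7°.

Call:
carry_out(
  series=[
    [8.5,17.3,25,3,-0.02],
    [8.5,17.3,25,3,-0.02],
    [8.5,17.3,25,3,-0.02],
    [8.5,17.3,25,3,-0.02],
    [8.5,17.3,25,3,-0.02],
  ],
)

```text
t: 15.83
tcp_pos: [0.4483, 0.1766, 0.1494]
ee_rot: [0.02, 0.61, 0.792, -0.01]
ft_force: [0.3, -1.1, 0.9]
opening: 0.0852
```

```bash
python3 -c "
from h import *
go(.512,.2465,.12,104.7)"
```

```text
t 15.83 pos [0.4483 0.1766 0.1494] yaw 104.84 tilt -0.9990 F [ 0.25 -1.11  0.9 ] open 0.0852 q6 -0.05
shift cm [5.24 7.93 2.78] turn rad 0.002
```

Call:
carry_out(
  series=[
    [8.5,5.2,7.9,2.8,0],
    [8.5,5.2,7.9,2.8,0],
    [8.5,5.2,7.9,2.8,0],
    [8.5,5.2,7.9,2.8,0],
    [8.5,5.2,7.9,2.8,0],
  ],
)

```text
t: 16.25
tcp_pos: [0.5116, 0.2461, 0.1187]
ee_rot: [0.019, 0.609, 0.793, -0.011]
ft_force: [-0.3, -0.6, -0.1]
opening: 0.0851
```

```bash
python3 -c "
from h import *
go(.512,.2465,.053,104.7)"
```

```text
t 16.25 pos [0.5116 0.2461 0.1187] yaw 104.91 tilt -0.9990 F [-0.25 -0.56 -0.13] open 0.0851 q6 0.06
shift cm [0.31 0.02 6.57] turn rad 0.004
```

Call:
carry_out(
  series=[
    [8.5,0.3,0,4,0],
    [8.5,0.3,0,6.6,0],
    [8.5,0.3,0,6.6,0],
    [2.5,0.3,0,6.6,0],
    [2.5,0.3,0,6.6,0],
  ],
)

```text
t: 16.67
tcp_pos: [0.5127, 0.246, 0.0547]
ee_rot: [0.02, 0.61, 0.792, -0.01]
ft_force: [0.1, -0.7, 0.3]
opening: 0.0632
```

Call:
carry_out(
  series=[
    [2.5,0,0,0,0],
    [2.5,0,0,0,0],
    [2.5,0,0,0,0],
  ],
)

```text
t: 16.92
tcp_pos: [0.5148, 0.2465, 0.0577]
ee_rot: [0.021, 0.61, 0.792, -0.008]
ft_force: [0.6, -0.5, 4.0]
opening: 0.0303
```

Call:
carry_out(
  series=[
    [2.5,0,0,0.6,0],
    [2.5,-0.6,0,0.6,0],
    [2.5,-1.2,0,0.6,0],
    [2.5,-1.8,0,0.6,0],
    [2.5,-2.4,0,0.6,0],
  ],
)

```text
t: 17.33
tcp_pos: [0.5245, 0.2253, 0.0579]
ee_rot: [0.023, 0.61, 0.792, -0.004]
ft_force: [-1.1, 4.8, 11.2]
opening: 0.0303
```

```bash
python3 -c "
from h import *
go(.46,-.005,.085,187.8)"
```

```text
t 17.33 pos [0.5245 0.2253 0.0579] yaw 104.76 tilt -0.9989 F [-1.06  4.8  11.24] open 0.0303 q6 0.02
shift cm [-20.72 -12.06  -2.13] turn rad -1.449
```

Call:
carry_out(
  series=[
    [2.5,0,0,-1,0],
    [2.5,-1,-2,-3,-0.1],
    [2.5,-4,-5,-3,-0.22],
    [2.5,-7,-8,-3,-0.34],
    [2.5,-10,-11,-3,-0.46],
  ],
)

```text
t: 17.75
tcp_pos: [0.4443, 0.1067, 0.0893]
ee_rot: [0.021, 0.415, 0.91, -0.009]
ft_force: [0.4, -0.8, -5.2]
opening: 0.0303
```

```bash
python3 -c "
from h import *
go(.46,-.005,.085,187.8)"
```

```text
t 17.75 pos [0.4443 0.1067 0.0893] yaw 130.95 tilt -0.9989 F [ 0.36 -0.78 -5.22] open 0.0303 q6 -0.66
shift cm [-9.44 -6.14  0.86] turn rad -0.992
```

Call:
carry_out(
  series=[
    [2.5,-3,-2,0.4,-0.2],
    [2.5,-5,-4,0.4,-0.4],
    [2.5,-9.4,-6.1,0.4,-0.6],
    [2.5,-9.4,-6.1,0.4,-0.7],
    [2.5,-9.4,-6.1,0.4,-0.7],
  ],
)

```text
t: 18.17
tcp_pos: [0.4605, -0.0073, 0.0903]
ee_rot: [0.018, 0.141, 0.99, -0.016]
ft_force: [1.1, 0.3, -3.6]
opening: 0.0303
```

```bash
python3 -c "
from h import *
go(.46,-.005,.085,187.8)"
```

```text
t 18.17 pos [ 0.4605 -0.0073  0.0903] yaw 163.83 tilt -0.9988 F [ 1.08  0.31 -3.64] open 0.0303 q6 -1.49
shift cm [0.13 0.22 0.52] turn rad -0.418
```

Call:
carry_out(
  series=[
    [2.5,0.1,0.2,0.5,-0.42],
    [2.5,0.1,0.2,0.5,-0.42],
    [2.5,0.1,0.2,0.5,-0.42],
    [2.5,0.1,0.2,0.5,-0.42],
    [2.5,0.1,0.2,0.5,-0.42],
  ],
)

```text
t: 18.58
tcp_pos: [0.4593, -0.005, 0.0848]
ee_rot: [0.014, -0.069, 0.997, -0.019]
ft_force: [0.2, 0.1, -4.0]
opening: 0.0306
```

```bash
python3 -c "
from h import *
go(.465,-.0046,.058,187.8)
s,R=st();print(R.round(3),s['qpos'].round(3))
f=grab_frame('side');cv2.imwrite('pics/s4.png',cv2.resize(f[130:260,190:330],None,fx=5,fy=4.5,interpolation=2))
f=grab_frame('top');cv2.imwrite('pics/t4.png',cv2.resize(f[130:240,200:310],None,fx=5,fy=5,interpolation=2))"
```

```text
t 18.58 pos [ 0.4593 -0.005   0.0848] yaw -172.06 tilt -0.9989 F [ 0.21  0.14 -4.05] open 0.0306 q6 -1.90
shift cm [-0.51  0.06  2.69] turn rad 0.002
[[-0.99  -0.137  0.03 ]
 [-0.138  0.99  -0.036]
 [-0.025 -0.039 -0.999]] [-0.218 -0.005  2.227 -0.036  0.882 -1.904]
```

View pics/s4.png

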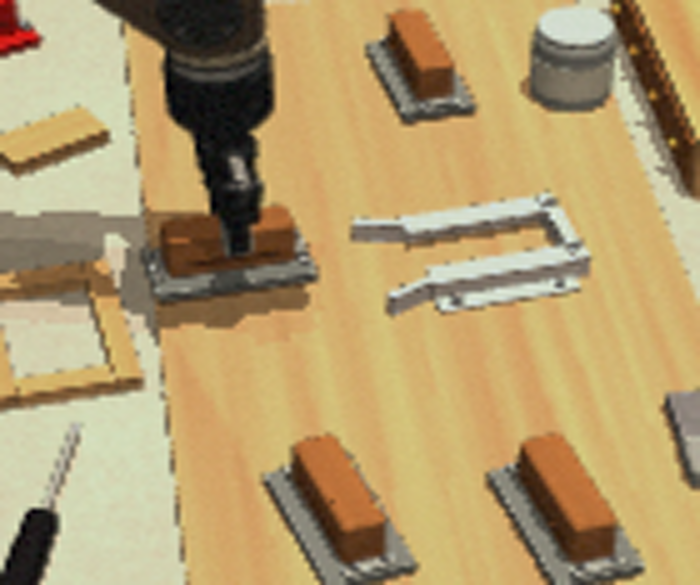

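View pics/t4.png

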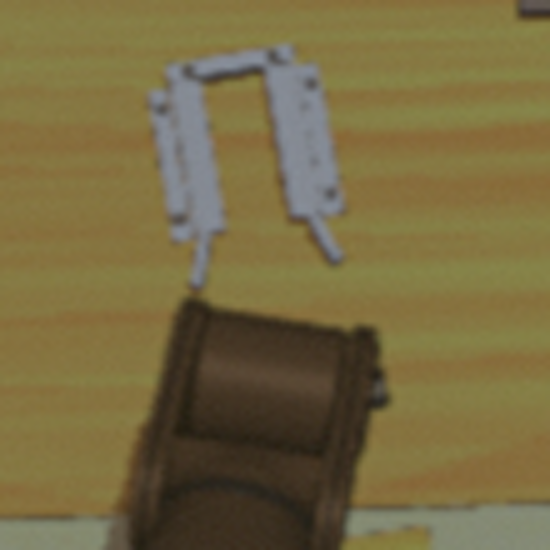

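Call:
carry_out(
  series=[
    [2.5,-0.5,0,1.5,0],
    [2.5,-0.5,0,2.7,0],
    [2.5,-0.5,0,2.7,0],
  ],
)

```text
t: 18.93
tcp_pos: [0.4666, -0.0057, 0.0586]
ee_rot: [0.015, -0.067, 0.997, -0.019]
ft_force: [0.7, -0.1, -3.8]
opening: 0.03
```

```bash
python3 -c "
from h import *
u=np.array([np.cos(np.radians(7.8)),np.sin(np.radians(7.8))])
for d in (-.11,-.06,0): 
  p=np.array([.648,.0205])+u*d; go(p[0],p[1],.0575,187.8)"
```

```text
t 18.93 pos [ 0.4666 -0.0057  0.0586] yaw -172.25 tilt -0.9988 F [ 0.68 -0.08 -3.76] open 0.0300 q6 -1.89
shift cm [-7.32  0.15  0.31] turn rad -0.001
t 18.93 pos [ 0.4666 -0.0057  0.0586] yaw -172.25 tilt -0.9988 F [ 0.68 -0.08 -3.76] open 0.0300 q6 -1.89
shift cm [-12.32   0.16   0.44] turn rad -0.001
t 18.93 pos [ 0.4666 -0.0057  0.0586] yaw -172.25 tilt -0.9988 F [ 0.68 -0.08 -3.76] open 0.0300 q6 -1.89
shift cm [-18.31   0.17   0.61] turn rad -0.001
```

Call:
carry_out(
  series=[
    [2.5,0,0.1,0.2,0],
    [2.5,-2,0.1,0.25,0],
    [2.5,-4,0.15,0.3,0],
    [2.5,-5.5,0.15,0.35,0],
    [2.5,-6.5,0.15,0.35,0],
  ],
)

```text
t: 19.35
tcp_pos: [0.5329, 0.0045, 0.0581]
ee_rot: [0.016, -0.067, 0.997, -0.019]
ft_force: [-3.2, -0.3, 6.5]
opening: 0.0301
```

```bash
python3 -c "
from h import *
u=np.array([np.cos(np.radians(7.8)),np.sin(np.radians(7.8))])
for d in (-.08,0): 
  p=np.array([.648,.0205])+u*d; go(p[0],p[1],.0575,187.8)
f=grab_frame('side');cv2.imwrite('pics/s5.png',cv2.resize(f[150:230,200:330],None,fx=6,fy=6,interpolation=2))"
```

```text
t 19.35 pos [0.5329 0.0045 0.0581] yaw -172.28 tilt -0.9987 F [-3.16 -0.33  6.48] open 0.0301 q6 -1.85
shift cm [-3.62  0.03  0.17] turn rad -0.001
t 19.35 pos [0.5329 0.0045 0.0581] yaw -172.28 tilt -0.9987 F [-3.16 -0.33  6.48] open 0.0301 q6 -1.85
shift cm [-11.61   0.05   0.41] turn rad -0.001
```

View pics/s5.png

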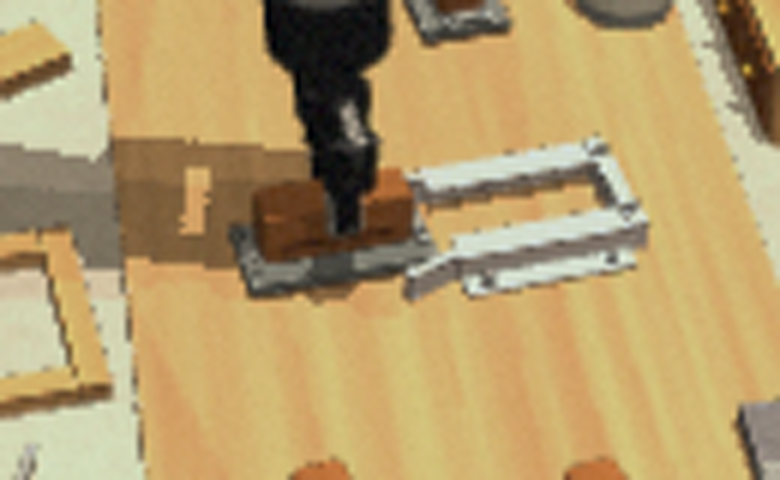

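Call:
carry_out(
  series=[
    [2.5,-1,0,0.15,0],
    [2.5,-2,0,0.15,0],
    [2.5,-3,0,0.2,0],
    [2.5,-4,0,0.2,0],
  ],
)

```text
t: 19.73
tcp_pos: [0.5744, 0.0098, 0.0582]
ee_rot: [0.017, -0.067, 0.997, -0.02]
ft_force: [-3.5, -0.3, 3.2]
opening: 0.0304
```

```bash
python3 -c "
from h import *
u=np.array([np.cos(np.radians(7.8)),np.sin(np.radians(7.8))])
for d in (-.03,0): 
  p=np.array([.648,.0205])+u*d; go(p[0],p[1],.0575,187.8)
f=grab_frame('top');cv2.imwrite('pics/t5.png',cv2.resize(f[130:240,200:310],None,fx=5,fy=5,interpolation=2))
f=grab_frame('side');cv2.imwrite('pics/s6.png',cv2.resize(f[150:230,200:330],None,fx=6,fy=6,interpolation=2))"
```

```text
t 19.73 pos [0.5744 0.0098 0.0582] yaw -172.28 tilt -0.9986 F [-3.54 -0.34  3.19] open 0.0304 q6 -1.83
shift cm [-4.44  0.07  0.21] turn rad -0.001
t 19.73 pos [0.5744 0.0098 0.0582] yaw -172.28 tilt -0.9986 F [-3.54 -0.34  3.19] open 0.0304 q6 -1.83
shift cm [-7.43  0.08  0.31] turn rad -0.001
```

View pics/s6.png

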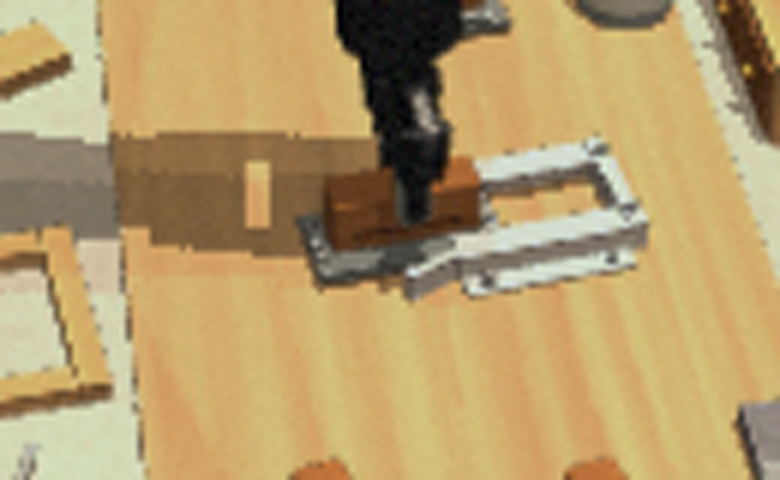

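Call:
carry_out(
  series=[
    [2.5,-1,0,0.1,0],
    [2.5,-2,0,0.15,0],
    [2.5,-3,0,0.15,0],
    [2.5,-4,0,0.2,0],
  ],
)

```text
t: 20.17
tcp_pos: [0.615, 0.0155, 0.0581]
ee_rot: [0.018, -0.067, 0.997, -0.019]
ft_force: [-4.7, 0.5, 7.3]
opening: 0.03
```

Call:
carry_out(
  series=[
    [2.5,-1,0,0.1,0],
    [2.5,-2,0,0.15,0],
    [2.5,-2.5,0,0.15,0],
  ],
)

```text
t: 20.42
tcp_pos: [0.6399, 0.0192, 0.0581]
ee_rot: [0.017, -0.067, 0.997, -0.019]
ft_force: [-4.8, -0.4, 7.5]
opening: 0.0299
```

```bash
python3 -c "
from h import *
u=np.array([np.cos(np.radians(7.8)),np.sin(np.radians(7.8))])
for d in (0,): 
  p=np.array([.648,.0205])+u*d; go(p[0],p[1],.0575,187.8)
f=grab_frame('side');cv2.imwrite('pics/s7.png',cv2.resize(f[150:230,200:330],None,fx=6,fy=6,interpolation=2))"
```

```text
t 20.42 pos [0.6399 0.0192 0.0581] yaw -172.29 tilt -0.9987 F [-4.77 -0.43  7.52] open 0.0299 q6 -1.80
shift cm [-0.82  0.03  0.09] turn rad -0.002
```

View pics/s7.png

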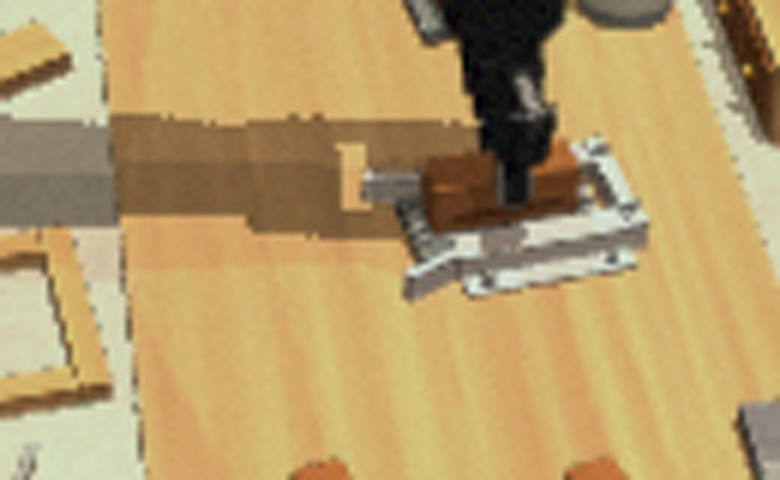

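Call:
carry_out(
  series=[
    [2.5,-0.3,0,0.1,0],
    [2.5,-0.6,0,0.1,0],
    [2.5,-0.8,0,0.1,0],
    [2.5,-1,0,0.1,0],
  ],
)

```text
t: 20.8
tcp_pos: [0.6497, 0.0206, 0.0581]
ee_rot: [0.017, -0.067, 0.997, -0.019]
ft_force: [-4.2, 0.3, 5.9]
opening: 0.0301
```

Call:
carry_out(
  series=[
    [2.5,-0.2,0,0.1,0],
    [2.5,-0.4,0,0.1,0],
    [2.5,-0.6,0,0.1,0],
  ],
)

```text
t: 21.05
tcp_pos: [0.6509, 0.0205, 0.0582]
ee_rot: [0.01, -0.068, 0.997, -0.019]
ft_force: [-23.3, -4.7, 22.0]
opening: 0.0304
```

Call:
carry_out(
  series=[
    [2.5,-0.1,0,-0.05,0],
    [6,-0.1,0,-0.05,0],
    [7,-0.1,0,-0.05,0],
    [7,-0.1,0,-0.05,0],
  ],
)

```text
t: 21.38
tcp_pos: [0.6518, 0.0206, 0.0582]
ee_rot: [0.01, -0.068, 0.997, -0.019]
ft_force: [0.5, -0.7, 0.7]
opening: 0.0657
```

Call:
carry_out(
  series=[
    [7,0,0,-2,0],
    [7,0,0,-5,0],
    [7,0,0,-8,0],
    [7,4,0,-12,0],
    [7,8,0,-14,0],
  ],
)

```text
t: 21.8
tcp_pos: [0.5864, 0.0164, 0.191]
ee_rot: [0.012, -0.068, 0.997, -0.02]
ft_force: [0.4, 0.5, 1.2]
opening: 0.0699
```

Call:
carry_out(
  series=[
    [7,4,-4,-2,0],
    [7,6,-8,-4,0],
    [7,6,-12,-4,0],
    [7,6,-16,-4,0],
    [7,6,-20,-4,0],
  ],
)

```text
t: 22.22
tcp_pos: [0.551, -0.1737, 0.2388]
ee_rot: [0.014, -0.069, 0.997, -0.021]
ft_force: [1.2, 0.2, -0.5]
opening: 0.0699
```

```bash
python3 -c "
from h import *
go(.5,.0,.2,187.8)
f=grab_frame('top');cv2.imwrite('pics/top6.png',f);cv2.imwrite('pics/t6.png',np.clip(1.3*cv2.resize(f[135:190,225:275],None,fx=11,fy=11,interpolation=4),0,255).astype(np.uint8))
cv2.imwrite('pics/t6w.png',f)
f=grab_frame('side');cv2.imwrite('pics/s8.png',cv2.resize(f[110:290,180:370],None,fx=4,fy=3.3,interpolation=2))
cv2.imwrite('pics/s8z.png',cv2.resize(f[165:210,250:320],None,fx=11,fy=11,interpolation=4))"
```

```text
t 22.22 pos [ 0.551  -0.1737  0.2388] yaw -172.10 tilt -0.9987 F [ 1.25  0.21 -0.51] open 0.0699 q6 -2.17
shift cm [ 2.76 18.06  3.03] turn rad 0.002
```

View pics/t6.png

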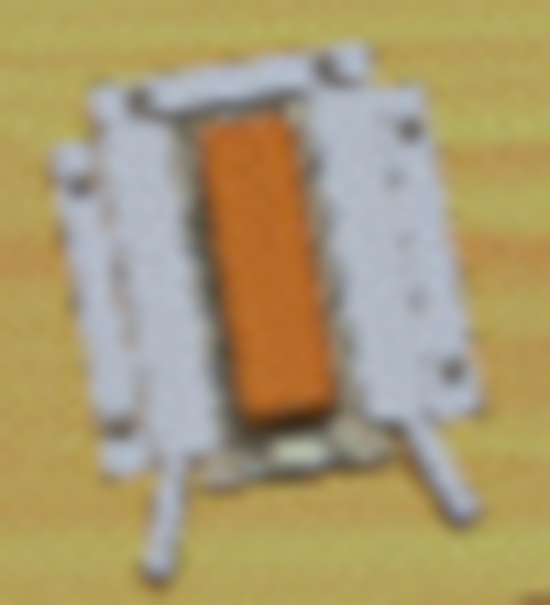

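View pics/s8.png

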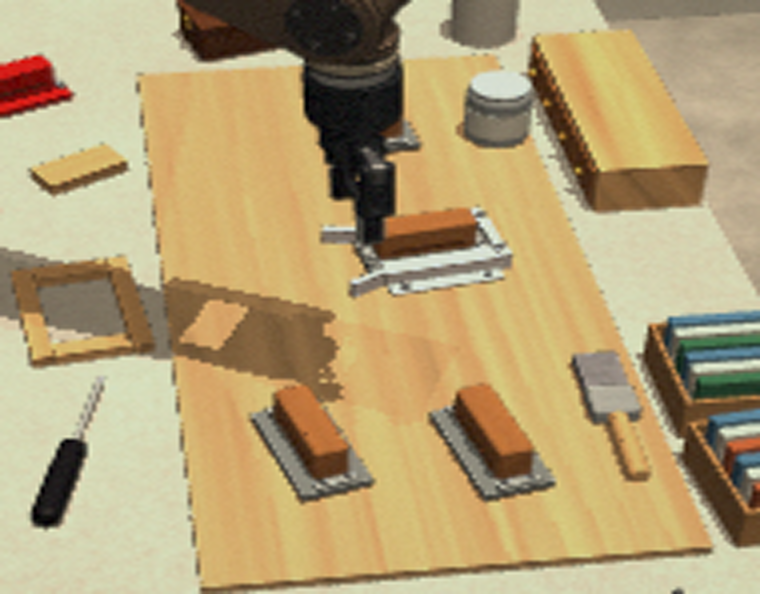

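View pics/s8z.png

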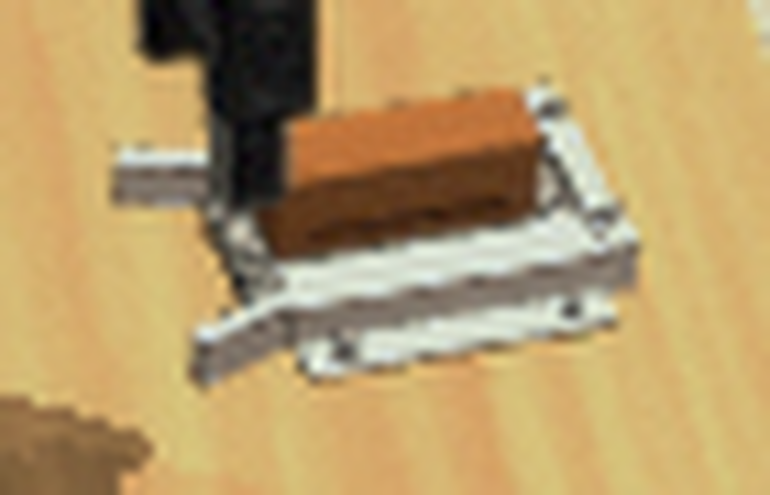

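View pics/t6w.png

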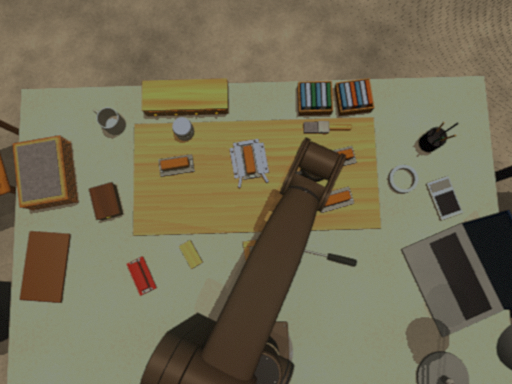

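```bash
python3 -c "
from h import *
np.set_printoptions(precision=1,suppress=True)
a=np.radians(7.8);c,s=np.cos(a),np.sin(a)
def H(w): d=w[:,:2]-[.648,.0205]; return np.c_[c*d[:,0]+s*d[:,1],-s*d[:,0]+c*d[:,1]]*1000
T=lambda p:np.array(p)/11+[225,135]-.5
g=H(back('top',T([(200,123),(290,112),(328,408),(245,420)]),.064));print(g,g.mean(0))
print(H(back('top',T([(210,485),(385,455)]),.018)), H(back('top',T([(160,112),(303,88)]),.034)))
"
```

```text
[[ 46.2  12.8]
 [ 45.  -15.5]
 [-49.9 -12. ]
 [-49.4  14. ]] [-2.  -0.2]
[[-59.3  28.5]
 [-58.8 -28.1]] [[ 59.7  24.8]
 [ 59.9 -21.4]]
```

```bash
python3 -c "
from h import *
np.set_printoptions(precision=1,suppress=True)
a=np.radians(7.8);c,s=np.cos(a),np.sin(a)
def H(w): d=w[:,:2]-[.648,.0205]; return np.c_[c*d[:,0]+s*d[:,1],-s*d[:,0]+c*d[:,1]]*1000
S=lambda p:np.array(p)/11+[250,165]-.5
print(H(back('side',S([(522,90),(540,145)]),.064)),H(back('side',S([(545,115),(592,212)]),.034)))
f=grab_frame('top');cv2.imwrite('pics/t9.png',np.clip(1.4*cv2.resize(f[135:165,230:265],None,fx=22,fy=20,interpolation=4),0,255).astype(np.uint8))
print(env.sense()['t'])
"
```

```text
[[ 47.2   8.7]
 [ 43.4 -21.4]] [[ 64.2  29. ]
 [ 62.4 -25.6]]
22.3667
```

View pics/t9.png

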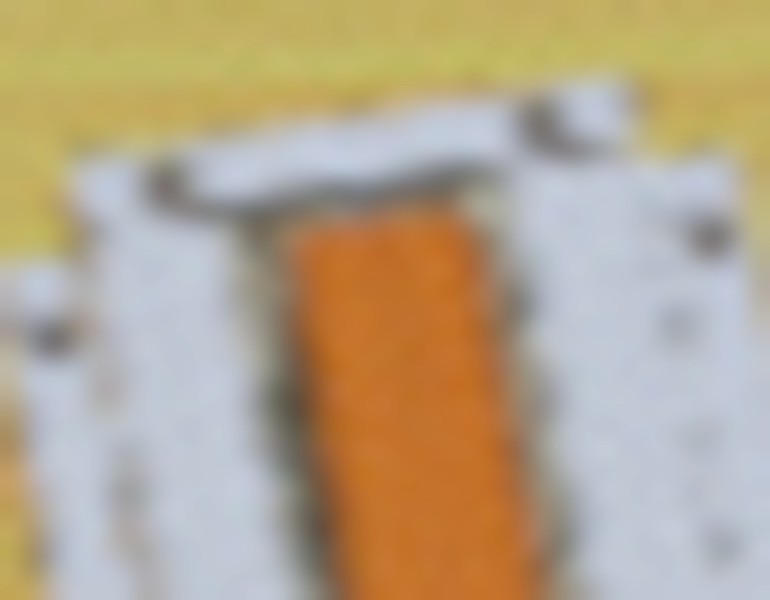

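A 2 mm gap can't be ruled out from the pictures, so I will push the block's rear end with closed fingers to confirm it is home.

```bash
python3 -c "
from h import *
u=np.array([np.cos(np.radians(7.8)),np.sin(np.radians(7.8))])
for d,z in ((-.10,.13),): 
  p=np.array([.648,.0205])+u*d; go(p[0],p[1],z,187.8)"
```

```text
t 22.37 pos [ 0.5512 -0.1748  0.2373] yaw -172.40 tilt -0.9988 F [ 0.35  1.24 -0.77] open 0.0702 q6 -2.17
shift cm [-1.93 18.49 10.01] turn rad -0.003
```

Call:
carry_out(
  series=[
    [0,-1.9,18.5,9,0],
    [0,-1.9,18.5,9,0],
    [0,-1.9,18.5,9,0],
    [0,-1.9,18.5,9,0],
    [0,-1.9,18.5,9,0],
  ],
)

```text
t: 22.78
tcp_pos: [0.547, 0.0107, 0.1383]
ee_rot: [0.012, -0.067, 0.997, -0.02]
ft_force: [-0.0, 0.4, -0.6]
opening: 0.0092
```

```bash
python3 -c "
from h import *
u=np.array([np.cos(np.radians(7.8)),np.sin(np.radians(7.8))])
for d,z in ((-.085,.062),): 
  p=np.array([.648,.0205])+u*d; go(p[0],p[1],z,187.8)"
```

```text
t 22.78 pos [0.547  0.0107 0.1383] yaw -172.32 tilt -0.9989 F [-0.    0.44 -0.64] open 0.0092 q6 -1.83
shift cm [-1.47 -0.08  7.68] turn rad -0.002
```

Call:
carry_out(
  series=[
    [0,-1,-0.1,3,0],
    [0,-1.2,-0.1,6,0],
    [0,-1.5,-0.1,7.6,0],
    [0,-1.5,-0.1,7.6,0],
  ],
)

```text
t: 23.12
tcp_pos: [0.5605, 0.0111, 0.0578]
ee_rot: [0.008, -0.068, 0.997, -0.019]
ft_force: [-1.0, -0.4, -0.6]
opening: 0.0001
```

Call:
carry_out(
  series=[
    [0,-0.6,0,0,0],
    [0,-1.2,0,0,0],
    [0,-1.8,0,0,0],
    [0,-2.0,0,0,0],
  ],
)

```text
t: 23.45
tcp_pos: [0.5827, 0.0138, 0.0601]
ee_rot: [0.01, -0.068, 0.997, -0.019]
ft_force: [0.4, 1.3, -0.4]
opening: -0.0002
```

Not touching yet: TCP is about 66 mm before the holder's origin, and contact is expected near 59 mm. Continuing in small steps.

Call:
carry_out(
  series=[
    [0,-0.3,0,0,0],
    [0,-0.5,0,0,0],
    [0,-0.7,0,0,0],
  ],
)

```text
t: 23.7
tcp_pos: [0.5893, 0.0144, 0.0611]
ee_rot: [0.009, -0.068, 0.997, -0.02]
ft_force: [-7.9, -2.0, 5.8]
opening: 0.0004
```

Call:
carry_out(
  series=[
    [0,-0.2,0,0,0],
    [0,-0.4,0,0,0],
    [0,-0.4,0,0,0],
  ],
)

```text
t: 23.95
tcp_pos: [0.5895, 0.0144, 0.0609]
ee_rot: [0.002, -0.068, 0.997, -0.02]
ft_force: [-11.7, -1.7, 9.6]
opening: -0.0002
```

Call:
carry_out(
  series=[
    [0,-0.3,0,0,0],
    [0,-0.6,0,0,0],
    [0,-0.6,0,0,0],
  ],
)

```text
t: 24.2
tcp_pos: [0.5896, 0.0144, 0.0608]
ee_rot: [-0.007, -0.069, 0.997, -0.02]
ft_force: [-19.2, -3.5, 14.6]
opening: 0.0001
```

Call:
carry_out(
  series=[
    [0,1,0,0,0],
    [0,3,0,0,0],
    [0,4,0,-3,0],
    [0,4,0,-7,0],
    [0,4,0,-10,0],
  ],
)

```text
t: 24.62
tcp_pos: [0.5507, 0.0129, 0.1631]
ee_rot: [-0.007, -0.069, 0.997, -0.02]
ft_force: [1.2, 0.0, 0.1]
opening: -0.0003
```

Call:
carry_out(
  series=[
    [2,6,0,-5,0],
    [2,9,0,-8,0],
    [2,9,0,-8,0],
  ],
)

```text
t: 24.87
tcp_pos: [0.4614, 0.0037, 0.2461]
ee_rot: [-0.006, -0.069, 0.997, -0.02]
ft_force: [0.5, 0.3, 0.8]
opening: 0.02
```

```bash
python3 -c "
from h import *
f=grab_frame('top');g=grab_frame('side')
cv2.imwrite('pics/z1.png',np.clip(1.3*cv2.resize(f[100:250,120:390],None,fx=2.9,fy=2.9,interpolation=2),0,255).astype(np.uint8))
cv2.imwrite('pics/z2.png',cv2.resize(g[110:290,180:370],None,fx=4,fy=3.3,interpolation=2))
print(env.sense()['t'])"
```

```text
24.9667
```

View pics/z1.png

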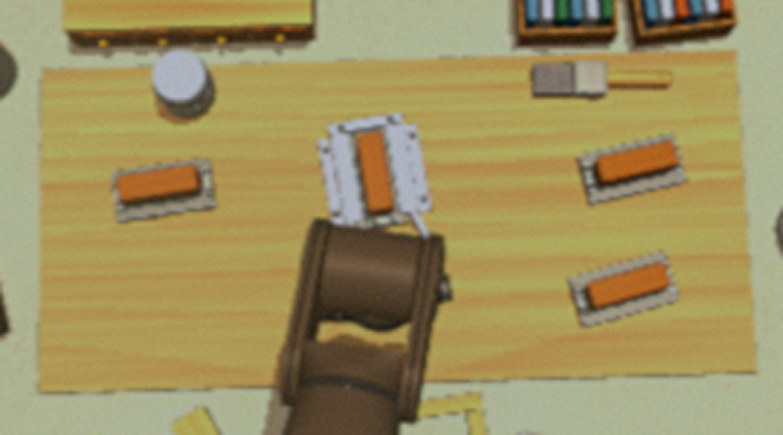

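View pics/z2.png

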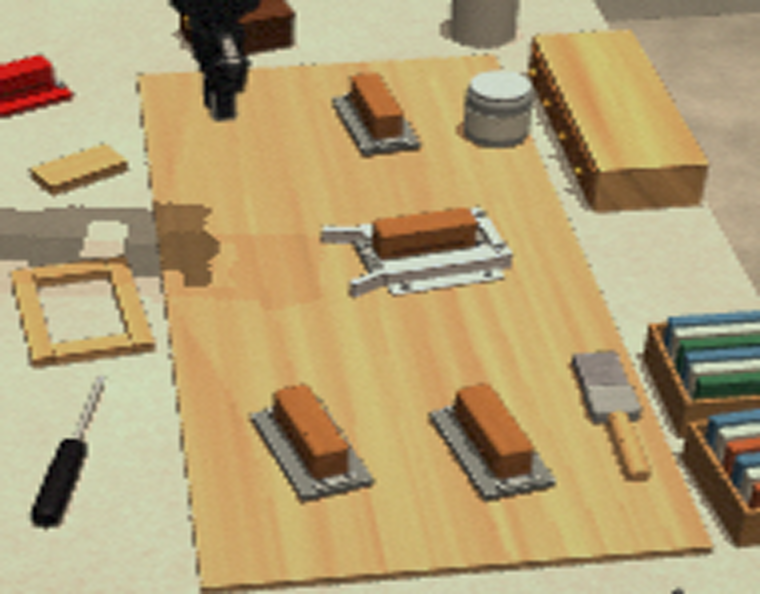

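The final pictures show the block under the lips at the back stop, with its grip at top crop (374,170). The other three lie flat at (163,187), (632,168) and (622,290). The tin, brush and everything else are in place, and the arm is clear.

```bash
python3 -c "
from station import order
print(order.hand_in())"
```

```text
the job is handed in; nothing more can be done
None
```

I slid the block from the board's near-left corner into the holder, fully home against its back stop, and handed the job in at about 25 s.

**Which block:** rubbed under pressure, that block dragged at about 0.3–0.4 of the pressing force, and again about 0.3 on a repeat test. The other three came out at about 0.57–0.69. The low-drag block is clear, but its readings are higher than the 0.15–0.2 stated for the worn sheet, and I found no cause for that.

**Fully home:** the block met the stop with 23 N. I then pushed its rear end with closed fingers: contact came about where expected, and it did not give at 19 N. My picture measurements of its position differed by about 2 mm, so I relied on the push.

**Everything else:** in the last pictures the other three blocks lie flat on the board, and the tin, brush and other things look undisturbed. I left the red look-alike alone.

**Possible range issue:** pressing tilted the tool by up to about 8°, and I took most of that out at the arm's inner reach limit. There joint 3 read up to 2.484 against its stated 2.48 limit. I don't know whether that counts as passing its range.

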